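# Bolt the bread bin with the hooked rod

### The arm

A 6-joint arm with a two-finger parallel gripper is mounted at the origin on a cart in front of the work surface, level with it; the furniture and walls round the work are solid. World frame = base frame: x ahead of the robot, y to its left, z up, the work surface at z = 0. Lengths are in m, angles in rad, forces in N, time in s.
With the tool pointing down it reaches from about 0.225 to 0.875 m from the base axis. Payload 3.4 kg.
Tool frame: the origin (TCP) lies at the very end of the fingers, on their centre line; the grasp point (between the pads) lies 19 mm behind it (manip.hold_point_z is the distance from the TCP to the grasp point, in m); z points along the fingers, y is the line along which they close (so a half turn about z gives the same grasp; the last joint's range is limited). The gripper opens to 85 mm and grips with 20 to 120 N. Pads are 22 mm wide; open, the fingers measure 114 mm over their backs; the gripper's body (76 mm by 85 mm) begins 54 mm behind the grasp point. The pads swing forward as they close: fully open they stand 13 mm farther back than shut.
Start: joints at [1.159, 0.276, 1.505, -0, 1.361, -0.121], TCP at [0.165, 0.551, 0.231] pointing down, gripper open.
Joint ranges: [-2.89, 2.89], [-0.75, 2.08], [0.22, 2.7], [-1.18, 4.32], [0.11, 2.71], [-2.7, 2.7]. Speed limits (rad/s): [2.57, 2.57, 3.14, 3.14, 3.14, 3.14].

### API

Orientations are given as a unit quaternion [w, x, y, z].
In Python, from rig import readout, viewer, order, manip gives the robot as it stands. The module is installed in compiled form; this text tells all that it offers.
- The arm moves only by the tool send_rows, never from a script. Its arguments are lists of equal length, an entry for each row: "xyz": the shift along the world's x, y, z in m, a list of three; "delta_rot": the turn, a rotation vector about the world's x, y, z in degrees, a list of three. In form: {"xyz": [[tx, ty, tz], ...], "delta_rot": [[wx, wy, wz], ...]}. A call has 1 to 12 rows; each row shifts and turns the commanded pose from where the row before left it; what a row does not reach is not made up. A row lasts 1/10 s, in which the tool goes at most 50 mm and 8.59 degrees, less where a joint would pass 70% of its speed; a pose out of reach is approached as far as the arm can. A call with a gripper value outside its range is refused whole. "gripper" is the finger opening in m, from 0 to 0.0854, set as the call begins (left out, the last holds). The fingers move at their own pace and stop on an object; "force" is the grip in N (left out, the last holds). Time passes only in rows, so rows that do not move let the fingers close. It gives the time, the measured TCP pose, the force, the opening and the grip force at its end, in the units of the state.
- readout.get_state(): the state, without advancing time (a new reading comes with each control period).
- viewer.get_image(name): name is "scene" or "top" or "wrist"; returns a dict with "color" (384x512x3 uint8, red, green, blue), "depth" (384x512 float32, m along the optical axis (not along the pixel's ray), 0 where there is no reading), "K" (3x3 intrinsics, pixels), "dist" ([k1, k2, p1, p2, k3] as OpenCV has them; the pictures are not rectified), "camera_from_world" (4x4, takes a point from world to camera coordinates). Camera axes: x right, y up, looking along -z (the intrinsics and any distortion apply to the point x, -y, -z); pixel columns grow to the right and rows downward; lengths in m; the calibration is good to about 2 mm. A picture is of the moment at which its call begins.
- order.sign_off(): hands the job in; it is judged then, once.
The state is a dict: "clock": time; "qpos": joint angles; "qd": joint speeds; "effort": joint torques, N m; "position": TCP position; "ee_rot": TCP orientation; "contact_force": force on the tool from outside, world axes, zero at the start; "moment": the same for the moment, N m; "width": finger opening in m; "gripper_force": force on a finger pad.
Only numpy, scipy, OpenCV 4.12 (cv2) and the standard library are available. Lean on these libraries where they do the work, as an engineer would, in place of code of your own. Each camera call takes 0.05 s, during which the arm holds its last target. There are 200 camera calls.

### The job

The bread bin stands too far back under the wall cabinets for a hand, so take the orange-handled hooked rod from its rest, hook it behind the red crossbar of the bolt on the bin's top and draw the bolt forward into the keeper until it presses into the rubber buffer; keep a steady pull of about 15 N on it for a second so that it seats, and never put more than 20 N on the bin or its bolt. Then unhook the rod without pushing the bolt back, and lay it back in its rest as it lay. Touch the bin only with the rod, and leave the salt shaker, spice jar and tumbler standing where they are.

Things in the scene. Friction and masses are not known exactly. Their poses are not given: they have to be found in the camera images.
- bread_bin: white bread bin with a light wood top, fixed to the worktop, 170 (front to back) x 220 wide x 100 mm high. Its origin is on the worktop, 100 mm behind its front face and midway across; its x axis points to the back, y to the left, z up. Along the middle of its top runs a steel bolt that slides along the bin's x axis; on the front edge of the top is the steel keeper (up to 120 mm above the worktop) with a rubber buffer in it, and two guide staples up to 118 mm.
- bolt (a joint): travel of the bolt to the front (m): 0 = fully back; starts at 0 to 0.012. Between 0.032 and 0.040 its nose meets the rubber buffer: where differs each time and must be felt. From there the buffer gives 0.25 mm a newton; hard end at 0.048. The bolt drags with 3 N, so 15 N presses the buffer in 3 mm. It stays where it is left, but the buffer eases it back to where they met.
- bolt_bar (a point): centre of the bolt's red crossbar, which stands across the bolt (along the bin's y axis) at the bolt's rear end, 132 mm above the worktop: 8 mm thick, 52 mm long, with 16 mm balls on its ends and a 8 mm stem below its middle. In the bin's frame it is at x = 0.056 - travel, y = 0. The bolt's own shaft below it reaches up to 114 mm above the worktop and 11 mm behind the bar's centre.
- rod_grip (a point): centre of the handle of the loose hooked rod, an orange block 110 long x 20 wide x 24 mm high (0.2 kg; the balance point is within 15 mm of it). Its x axis points along the rod to the hook, z up. A 7 mm steel shaft leaves the handle's front end on the handle's axis; 195 mm from this point it rises 24 mm, runs 40 mm forward and turns down again 235 mm from this point to form the toe. Under this arch there is 33 mm clear fore and aft and 20 mm above the handle's axis.
- rod_toe (a point): the point on the hook's toe (a vertical pin 7 mm thick) that is level with the handle's axis, 235 mm ahead of rod_grip; the toe ends 12.5 mm below it. With the rod level the crossbar should lie at this height, so that the pull runs straight along the rod.
- rest_seat (a point): the place in the dark wooden rest where the centre of the rod's handle (rod_grip) lies, 45 mm above the worktop. The rest is fixed; its x axis points along the lying rod to the hook end. Two saddles, 12 mm thick, 40 mm before and behind this point, carry the handle's underside at 33 mm height; their cheeks, 26 mm apart and flared above, reach up to 54 mm, and between the saddles there is 68 mm free for fingers.
- rest_toe (a point): where rod_toe is when the rod lies in its rest (235 mm along the rest's x axis from rest_seat).
- rod: the hooked rod itself; its origin is the centre of the underside of the handle, 12 mm below rod_grip, with the same axes.
- salt_shaker: salt shaker, bystander, 44 mm across, 90 mm high; origin under its centre
- spice_jar: spice jar with a green cap, bystander, 46 mm across, 106 mm high; origin under its centre
- tumbler: drinking glass, bystander, 81 mm across, 91 mm high; origin under its centre
There are look-alikes about, which are no part of the job. What is shaped like the part that bears rest_seat but turquoise is not meant.

How it is judged:
On the way:
1. with the rod, the bolt is drawn into the keeper and kept pressed into the rubber buffer with a pull of at least 11 N for half a second (value of joint bolt above 0.031 m and contact force between rod and bread_bin above 11 N), for 0.5 s.
At the end, for the whole second after the job is handed in: the bolt is left home in the keeper (travel over 0.030), and the rod lies at rest in its rest as before: handle centre within 15 mm of rest_seat, toe within 25 mm of rest_toe, tilted under 0.15 rad (value of joint bolt above 0.03 m and distance between rod_grip and rest_seat below 0.015 m and distance between rod_toe and rest_toe below 0.025 m and angle between rod_grip's own z axis and vertical below 0.15 rad and linear speed of rod below 0.02 m/s and contact force between rod and bread_bin below 0.1 N); the robot touches nothing.
It fails at once if more than 20 N between the rod and the bread bin or its bolt (contact force between rod and bread_bin above 20 N).
It fails at once if the gripper or arm touches the bread bin or its bolt (contact force between any of the fingers, the arm and bread_bin above 0.5 N).
It fails at once if salt shaker, spice jar or tumbler moved by more than 25 mm or tipped (distance of any of salt_shaker, spice_jar, tumbler from where it was at the start of the episode above 0.025 m or angle between any of salt_shaker, spice_jar, tumbler's own z axis and vertical above 0.35 rad).
It also fails if it takes over 69 s, if anything falls off the work surface, if the arm or the gripper's body presses on something with over 40 N, if the wrist force passes 120 N, or if a joint passes its speed limit or range.

## Working session

There is one attempt and no reset: what is moved stays moved. The work goes in short steps, Python scripts to look and compute and a tool call to move; the robot and the scene stay as the last step left them, time stands still between calls to the robot, and variables do not carry over. Pictures are saved under pics/ and viewed, at most 12 in all, crops included, and the job is handed in when it is done.

Besides the shell and the picture viewer there is one more tool, called after "Call:" by a JSON object that holds its "fn" and its "kwargs". send_rows: Moves the arm, as the interface text tells. Its arguments: {"type":"object","properties":{"xyz":{"type":"array"},"delta_rot":{"type":"array"},"gripper":{"type":"number"},"force":{"type":"number"}},"required":["xyz","delta_rot"]}

```bash
mkdir -p pics; cat > h.py <<'E'
import numpy as np, cv2
from rig import readout, viewer, order, manip
def grab(n,save=None):
    im=viewer.get_image(n)
    if save: cv2.imwrite(f'pics/{save}.png',cv2.cvtColor(im['color'],cv2.COLOR_RGB2BGR))
    return im
def rays(im,uv):
    p=cv2.undistortPoints(np.array(uv,float).reshape(-1,1,2),im['K'],np.array(im['dist'],float)).reshape(-1,2)
    d=np.c_[p[:,0],-p[:,1],-np.ones(len(p))]
    T=np.linalg.inv(im['camera_from_world']); return T[:3,3],d@T[:3,:3].T
def onplane(im,uv,z):
    o,d=rays(im,uv); return o+d*((z-o[2])/d[:,2])[:,None]
def cloud(im,uv):
    o,d=rays(im,uv); uv=np.array(uv,int); z=im['depth'][uv[:,1],uv[:,0]]
    return o+d*z[:,None]
E
python3 - <<'E'
from h import *
a=grab('scene','s0');b=grab('top','t0')
cv2.imwrite('pics/both0.png',cv2.resize(np.hstack([cv2.imread('pics/s0.png'),cv2.imread('pics/t0.png')]),(800,300)))
for i in(a,b):print(np.round(np.linalg.inv(i['camera_from_world']),3),np.round(i['K'],1),i['dist'])
print(readout.get_state(),manip.hold_point_z)
E
```

```text
[[ 0.629  0.575 -0.523 -0.102]
 [-0.777  0.449 -0.44  -0.494]
 [-0.018  0.683  0.73   1.045]
 [ 0.     0.     0.     1.   ]] [[434.5   0.  261.3]
 [  0.  434.5 184.7]
 [  0.    0.    1. ]] [-0.03782957  0.          0.          0.          0.        ]
[[-0.022  0.991 -0.134  0.417]
 [-1.    -0.024 -0.013  0.04 ]
 [-0.016  0.134  0.991  1.269]
 [ 0.     0.     0.     1.   ]] [[346.5   0.  250.4]
 [  0.  346.5 189.4]
 [  0.    0.    1. ]] [-0.07614798  0.          0.          0.          0.        ]
{'clock': 0.1, 'qpos': array([ 1.15897406e+00,  2.76512261e-01,  1.50601406e+00,  7.38716041e-06,
        1.36067570e+00, -1.20975077e-01]), 'qd': array([-7.86280968e-05, -2.34115407e-03, -2.20162871e-03,  1.06072349e-03,
       -2.64228204e-03,  5.47090376e-04]), 'effort': array([ 2.68076794e-03, -4.17703414e+01, -2.46404940e+01, -2.31054964e-04,
        5.82115666e-03,  6.28306665e-06]), 'position': array([0.16468994, 0.55042317, 0.23053432]), 'ee_rot': array([-2.15323525e-04,  1.44912284e-01,  9.89444179e-01, -7.75344530e-04]), 'contact_force': array([ 0.17634004, -0.28732778,  0.70279294]), 'moment': array([ 0.00324878,  0.02790133, -0.04718598]), 'gripper_force': 0.0, 'width': 0.08571362813877437} 0.0187
```

View pics/t0.png

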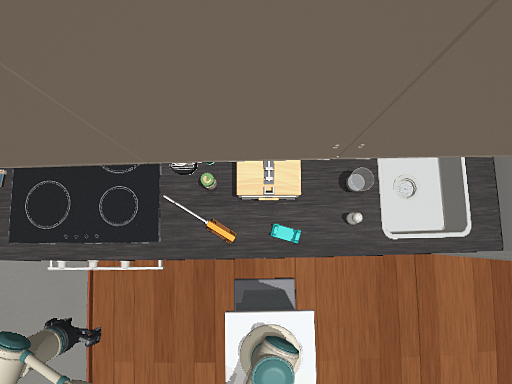

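View pics/s0.png

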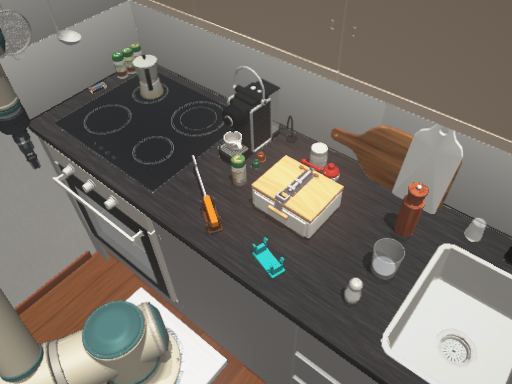

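Top view: orange rod handle about (221,231) with the hook end about (165,197). The bin is about (268,178), the turquoise decoy rest (286,233), the spice jar (208,180), the salt shaker (355,217) and the tumbler (360,180). Next I'll zoom in on the rod and the bin.

```bash
python3 - <<'E'
import cv2,numpy as np
s=cv2.imread('pics/s0.png');t=cv2.imread('pics/t0.png')
z=lambda i,x,y,w,h:cv2.resize(i[y:y+h,x:x+w],(400,300),interpolation=cv2.INTER_CUBIC)
cv2.imwrite('pics/z0.png',np.vstack([np.hstack([z(s,245,145,100,75),z(s,170,150,100,75)]),np.hstack([z(t,155,185,100,75),z(t,228,150,80,60)])]))
E
```

```text
(no output)
```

View pics/z0.png

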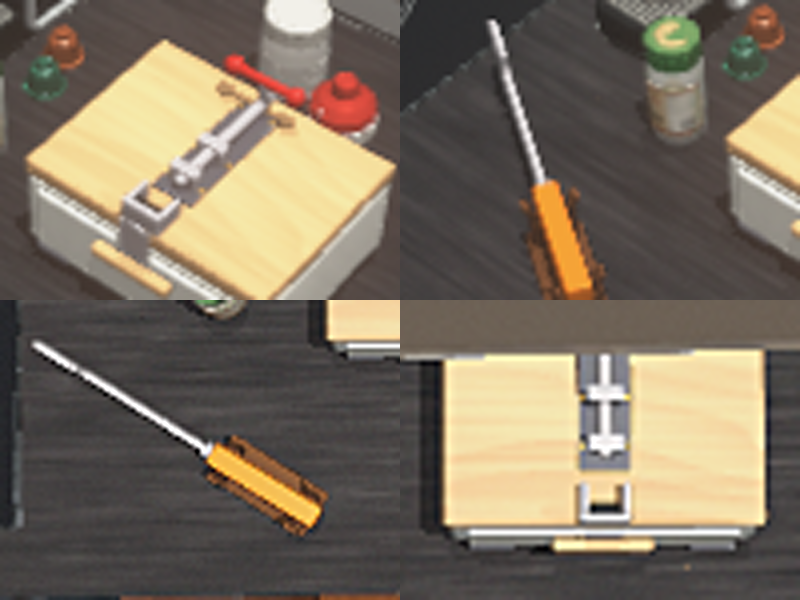

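The red crossbar shows in the scene view, with balls at about (303.3,160.8) and (319.3,169.0). The rod lies in the dark rest, and its arch end is at about (163.5,196) in top and (193.5,156) in scene.

```bash
cat > m.py <<'E'
from h import *
np.set_printoptions(precision=4,suppress=True)
s=grab('scene');t=grab('top')
def mask(im,lo,hi,box):
    hsv=cv2.cvtColor(im['color'],cv2.COLOR_RGB2HSV);m=cv2.inRange(hsv,lo,hi);k=np.zeros_like(m);x,y,w,h=box;k[y:y+h,x:x+w]=1;return m*k
for n,im,b in(('s',s,(190,180,50,60)),('t',t,(195,210,50,40))):
    m=mask(im,(8,180,200),(22,255,255),b)
    ys,xs=np.nonzero(m);P=onplane(im,np.c_[xs,ys],0.057);c=P.mean(0);u,sv,v=np.linalg.svd(P[:,:2]-c[:2],full_matrices=False)
    r=cv2.minAreaRect(P[:,:2].astype(np.float32)*1000)
    C=cloud(im,np.c_[xs,ys]);print(n,'handle',len(xs),c,'dir',np.degrees(np.arctan2(*v[0][::-1])),r,'depthz',np.median(C[:,2]))
print('arch end top',onplane(t,[[163.7,196.2]],.0725),'scene',onplane(s,[[193,155.5]],.0725))
m=mask(s,(0,170,120),(6,255,255),(298,150,26,24));m|=mask(s,(174,170,120),(180,255,255),(298,150,26,24))
ys,xs=np.nonzero(m);P=onplane(s,np.c_[xs,ys],.132);print('bar px',len(xs),xs.min(),xs.max(),ys.min(),ys.max(),P.mean(0),cv2.minAreaRect(P[:,:2].astype(np.float32)*1000))
C=cloud(s,np.c_[xs,ys]);print('depth',np.median(C,0))
# bin wood top in both
for n,im,b in(('s',s,(250,150,100,70)),('t',t,(232,150,75,50))):
    m=mask(im,(10,50,150),(25,160,255),b);m=cv2.morphologyEx(m,cv2.MORPH_CLOSE,np.ones((9,9)))
    ys,xs=np.nonzero(m);P=onplane(im,np.c_[xs,ys],.1);C=cloud(im,np.c_[xs,ys]);k=abs(C[:,2]-.1)<.006
    print(n,'bin',cv2.minAreaRect(P[k][:,:2].astype(np.float32)*1000),np.median(C[:,2]))
for nm,uv,h in(('jar',[[208,180]],.106),('salt',[[355,217]],.09),('tumbler',[[360,180]],.091)):print(nm,onplane(t,uv,h))
E
python3 m.py
```

```text
s handle 176 [0.4358 0.159  0.057 ] dir -123.10648142870558 ((437.1148986816406, 161.54412841796875), (108.0212631225586, 18.519298553466797), 57.251808166503906) depthz 0.056181114847618285
t handle 35 [0.4424 0.1701 0.057 ] dir -123.02447407291751 ((437.9773864746094, 163.54147338867188), (107.55094146728516, 18.424814224243164), 57.52912139892578) depthz 0.05781120061376743
arch end top [[0.5627 0.3604 0.0725]] scene [[0.5593 0.3522 0.0725]]
bar px 56 302 323 159 171 [ 0.7089 -0.0102  0.132 ] ((708.4439697265625, -13.116989135742188), (78.82015228271484, 16.316110610961914), 87.85040283203125)
depth [ 0.7059 -0.0054  0.1352]
s bin ((635.374755859375, -10.400276184082031), (220.71734619140625, 178.27130126953125), 89.07838439941406) 0.09977697604347546
t bin ((613.7212524414062, -8.014205932617188), (217.1028289794922, 124.37079620361328), 89.06305694580078) 0.10060910815617485
jar [[0.6107 0.1993 0.106 ]]
salt [[ 0.4737 -0.2987  0.09  ]]
tumbler [[ 0.6007 -0.3236  0.091 ]]
```

```bash
python3 - <<'E'
from h import *
np.set_printoptions(precision=4,suppress=True,linewidth=200)
s=grab('scene')
B=onplane(s,[[303.3,160.8],[319.3,169.0],[311.3,164.9]],.132);print(B)
v,u=np.mgrid[0:384,0:512];uv=np.c_[u.ravel(),v.ravel()];k=s['depth'][uv[:,1],uv[:,0]]>0
C=cloud(s,uv[k])
print('max z (mm) grid; rows x, cols y from .45 to -.2')
for x in np.arange(.4,.86,.04):
    print('%.2f'%x,[int(1000*max(C[(abs(C[:,0]-x)<.02)&(abs(C[:,1]-y)<.025)&(C[:,2]<.6)][:,2],default=-1)) for y in np.arange(.45,-.21,-.05)])
c=C[(C[:,0]>.715)&(C[:,0]<.8)&(abs(C[:,1]+.01)<.1)&(C[:,2]>.03)]
for y in np.arange(-.1,.1,.02):
    q=c[abs(c[:,1]-y)<.01];print('%.2f'%y,len(q),q[:,0].min() if len(q) else None,q[:,2].max() if len(q) else None)
E
```

```text
[[ 0.7082  0.0185  0.132 ]
 [ 0.7085 -0.0393  0.132 ]
 [ 0.7084 -0.0107  0.132 ]]
max z (mm) grid; rows x, cols y from .45 to -.2
0.40 [7, 8, 4, 5, 6, 6, 59, 60, 5, 55, 53, 53, 4, 8]
0.44 [8, 9, 4, 5, 6, 60, 61, 58, 6, 55, 53, 58, 4, 4]
0.48 [9, 8, 4, 6, 49, 61, 10, 7, 3, 5, 4, 4, 5, 4]
0.52 [11, 9, 5, 57, 52, 5, 6, 4, 5, 5, 69, 5, 4, 4]
0.56 [566, 579, 592, 599, 599, 599, 599, 599, 599, 599, 599, 599, 599, 599]
0.60 [554, 561, 562, 562, 562, 562, 562, 562, 563, 562, 562, 562, 598, 561]
0.64 [9, 8, 39, 42, 41, 110, 5, 103, 104, 122, 105, 104, 5, 5]
0.68 [9, 10, 191, 201, 192, 26, 5, 103, 106, 117, 137, 103, 6, 4]
0.72 [10, 9, 197, 202, 200, 31, 6, 103, 103, 139, 143, 103, 4, 5]
0.76 [10, 9, 216, 222, 278, 30, 4, -1000, -1000, -1000, -1000, 5, 5, 4]
0.80 [8, 11, 300, 310, 310, 5, 4, 4, 88, 86, 52, 4, 5, 5]
0.84 [4, -1000, 214, 218, 216, 5, 6, 5, 88, 88, 54, 6, 7, 6]
-0.10 12 0.7151193173203795 0.1023457373915111
-0.08 15 0.7151878266720317 0.10269196451603413
-0.06 11 0.7159412240566329 0.10095774549148162
-0.04 16 0.7154184009246614 0.10250889191492618
-0.02 22 0.7163506234981124 0.1018180720906221
0.00 10 0.7161619306926995 0.10153744522067332
0.02 13 0.7150985924243788 0.13146134532820797
0.04 18 0.7155599208865006 0.10260934048083159
0.06 16 0.7153810435123178 0.10200911838624949
0.08 15 0.7157420471546301 0.10370846891076702
```

Call:
{"fn": "send_rows", "kwargs": {"xyz": [[0.025,-0.03,0],[0.025,-0.035,0],[0.025,-0.035,0],[0.025,-0.035,0],[0.025,-0.035,0],[0.025,-0.035,0],[0.025,-0.035,0],[0.025,-0.035,0],[0.025,-0.035,0],[0.025,-0.035,0],[0.0225,-0.04,0],[0,0,0]], "delta_rot": [[0,0,-8.5],[0,0,-8.5],[0,0,-8.5],[0,0,-8.5],[0,0,-8.5],[0,0,-8.5],[0,0,-8.5],[0,0,-8.5],[0,0,-8.5],[0,0,-8.5],[0,0,-8.5],[0,0,-8.5]], "gripper": 0.085}}

```text
clock: 1.45
position: [0.4404, 0.1613, 0.2313]
ee_rot: [0.002, 0.863, 0.505, 0.0]
contact_force: [-0.6, 0.8, -0.7]
width: 0.0852
gripper_force: 0.0
```

Call:
{"fn": "send_rows", "kwargs": {"xyz": [[-0.003,0.001,-0.03],[0,0,-0.03],[0,0,-0.02],[0,0,0]], "delta_rot": [[0,0,-3.5],[0,0,0],[0,0,0],[0,0,0]]}}

```text
clock: 1.85
position: [0.432, 0.1662, 0.1488]
ee_rot: [-0.001, 0.875, 0.483, -0.003]
contact_force: [0.4, 0.3, 0.3]
width: 0.0849
gripper_force: 0.0
```

```bash
cat > w.py <<'E'
import sys
from h import *
np.set_printoptions(precision=4,suppress=True)
w=grab('wrist',sys.argv[1]);zt=float(sys.argv[2])
hsv=cv2.cvtColor(w['color'],cv2.COLOR_RGB2HSV);m=cv2.inRange(hsv,(8,170,150),(22,255,255))
n,l,st,ce=cv2.connectedComponentsWithStats(m);i=1+np.argmax(st[1:,4]);print(st[i],ce[i])
ys,xs=np.nonzero(l==i);C=cloud(w,np.c_[xs,ys]);print('depth z pct',np.percentile(C[:,2],[5,50,90]))
k=C[:,2]>zt-.004;P=onplane(w,np.c_[xs,ys][k],zt)
r=cv2.minAreaRect(P[:,:2].astype(np.float32)*1000);print(r);print(cv2.minAreaRect(C[k][:,:2].astype(np.float32)*1000))
p=readout.get_state();print(p['position'],p['ee_rot'])
E
python3 w.py w0 0.057
```

```text
[254 119   7  53 103] [255.6019 142.8835]
depth z pct [0.0075 0.0542 0.0556]
((451.0133056640625, 200.80801391601562), (33.095829010009766, 3.3375720977783203), 52.54887771606445)
((450.7708740234375, 200.4806671142578), (33.508399963378906, 3.3544697761535645), 52.569671630859375)
[0.4335 0.1666 0.1505] [-0.0004  0.8753  0.4835 -0.0014]
```

View pics/w0.png

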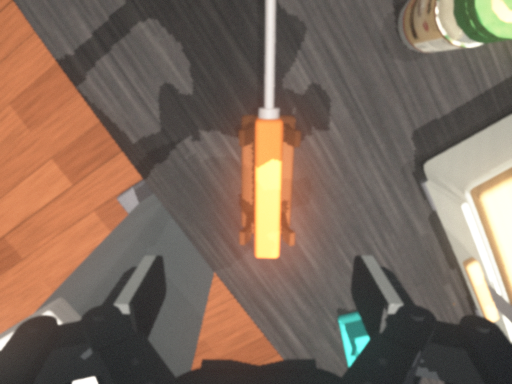

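The handle's top face spans from about (256,120)–(283,120) to (254,258)–(279,258). It sits in the middle of the dark rest.

```bash
python3 - <<'E'
from h import *
np.set_printoptions(precision=4,suppress=True)
w=grab('wrist')
P=onplane(w,[[256,120],[283,120],[279,258],[254,258],[269.5,10]],.057);print(P)
f=(P[0]+P[1])/2;b=(P[2]+P[3])/2;d=f-b;print('c',(f+b)/2,'len',np.linalg.norm(d),'w',np.linalg.norm(P[0]-P[1]),'yaw',np.degrees(np.arctan2(d[1],d[0])))
hsv=cv2.cvtColor(w['color'],cv2.COLOR_RGB2HSV);m=cv2.inRange(hsv,(5,150,200),(35,255,255));m[:,:240]=0;m[:,300:]=0
ys,xs=np.nonzero(m);C=cloud(w,np.c_[xs,ys]);k=abs(C[:,2]-.057)<.004;Q=onplane(w,np.c_[xs,ys][k],.057);print(k.sum(),cv2.minAreaRect(Q[:,:2].astype(np.float32)*1000))
p=readout.get_state();print(p['position'],p['ee_rot'])
E
```

```text
[[0.4616 0.2148 0.057 ]
 [0.4776 0.2047 0.057 ]
 [0.419  0.1127 0.057 ]
 [0.402  0.1234 0.057 ]
 [0.5068 0.2699 0.057 ]]
c [0.4401 0.1639 0.057 ] len 0.10914908228340628 w 0.018901139358165075 yaw 57.1955808035358
1284 ((442.38983154296875, 161.98928833007812), (108.52738189697266, 28.31346321105957), 57.53715896606445)
[0.4346 0.1669 0.1516] [0.0001 0.8753 0.4836 0.    ]
```

Call:
{"fn": "send_rows", "kwargs": {"xyz": [[0.0045,-0.0035,-0.02],[0,0,-0.025],[0,0,-0.025],[0,0,-0.02],[0,0,-0.015],[0,0,-0.01],[0,0,-0.008],[0,0,0],[0,0,0]], "delta_rot": [[0,0,-0.5],[0,0,0],[0,0,0],[0,0,0],[0,0,0],[0,0,0],[0,0,0],[0,0,0],[0,0,0]], "gripper": 0.06}}

```text
clock: 2.85
position: [0.4395, 0.1636, 0.0289]
ee_rot: [0.0, 0.877, 0.48, 0.001]
contact_force: [-1.0, -0.3, 0.4]
width: 0.0597
gripper_force: 0.0
```

Call:
{"fn": "send_rows", "kwargs": {"xyz": [[0,0,0],[0,0,0],[0,0,0],[0,0,0],[0,0,0],[0,0,0],[0,0,0],[0,0,0]], "delta_rot": [[0,0,0],[0,0,0],[0,0,0],[0,0,0],[0,0,0],[0,0,0],[0,0,0],[0,0,0]], "gripper": 0.0, "force": 80}}

```text
clock: 3.65
position: [0.4392, 0.1635, 0.029]
ee_rot: [0.0, 0.877, 0.48, 0.0]
contact_force: [-1.5, -0.1, 5.2]
width: 0.0187
gripper_force: 78.5
```

Call:
{"fn": "send_rows", "kwargs": {"xyz": [[0,0,0.01],[0,0,0.02],[0,0,0.03],[0,0,0.03],[0,0,0.03],[0,0,0.02],[0,0,0.02],[0,0,0],[0,0,0]], "delta_rot": [[0,0,0],[0,0,0],[0,0,0],[0,0,0],[0,0,0],[0,0,0],[0,0,0],[0,0,0],[0,0,0]]}}

```text
clock: 4.55
position: [0.4385, 0.1633, 0.1881]
ee_rot: [0.0, 0.877, 0.48, -0.0]
contact_force: [0.4, -0.5, -2.4]
width: 0.0189
gripper_force: 78.2
```

```bash
python3 - <<'E'
from h import *
grab('wrist','w1');grab('scene','s1')
a=cv2.imread('pics/w1.png');b=cv2.imread('pics/s1.png')
cv2.imwrite('pics/b1.png',np.hstack([cv2.resize(a,(400,300)),cv2.resize(b[120:270,130:330],(400,300))]))
E
```

```text
(no output)
```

View pics/b1.png

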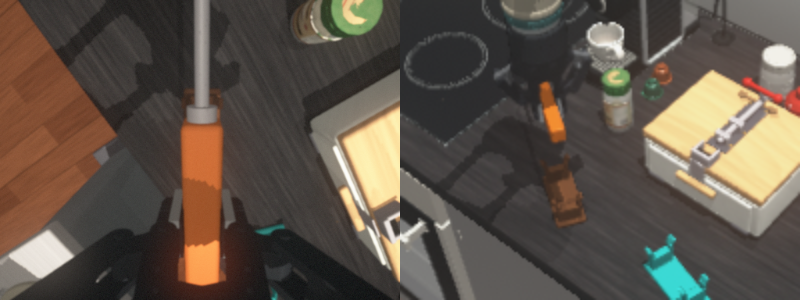

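The rod is held level and the empty dark rest shows below it. Next I swing the rod toward the bin axis.

Call:
{"fn": "send_rows", "kwargs": {"xyz": [[0,-0.021,0],[0,-0.021,0],[0,-0.022,0],[0,-0.022,0],[0,-0.022,0],[0,-0.021,0],[0,-0.021,0],[0.0015,-0.021,0],[0,0,0],[0,0,0],[0,0,0]], "delta_rot": [[0,0,-7.3],[0,0,-7.3],[0,0,-7.3],[0,0,-7.3],[0,0,-7.3],[0,0,-7.3],[0,0,-7.2],[0,0,-7.2],[0,0,0],[0,0,0],[0,0,0]]}}

```text
clock: 5.75
position: [0.4398, -0.0069, 0.1876]
ee_rot: [-0.0, 1.0, -0.007, -0.001]
contact_force: [-0.2, 0.7, -0.7]
width: 0.0187
gripper_force: 78.4
```

```bash
python3 - <<'E'
from h import *
grab('wrist','w2');grab('scene','s2');grab('top','t2')
a=cv2.imread('pics/w2.png');b=cv2.imread('pics/s2.png');c=cv2.imread('pics/t2.png')
z=lambda i,x,y,w,h,W,H:cv2.resize(i[y:y+h,x:x+w],(W,H),interpolation=cv2.INTER_CUBIC)
cv2.imwrite('pics/b2.png',np.vstack([np.hstack([z(a,0,0,512,384,400,300),z(c,228,150,80,60,400,300)]),z(b,220,130,160,60,800,300)]))
p=readout.get_state();print(p['position'],p['ee_rot'])
E
```

```text
[ 0.44015613 -0.00685106  0.18811539] [-1.38780618e-04  9.99977476e-01 -6.70517658e-03 -2.63554578e-04]
```

View pics/b2.png

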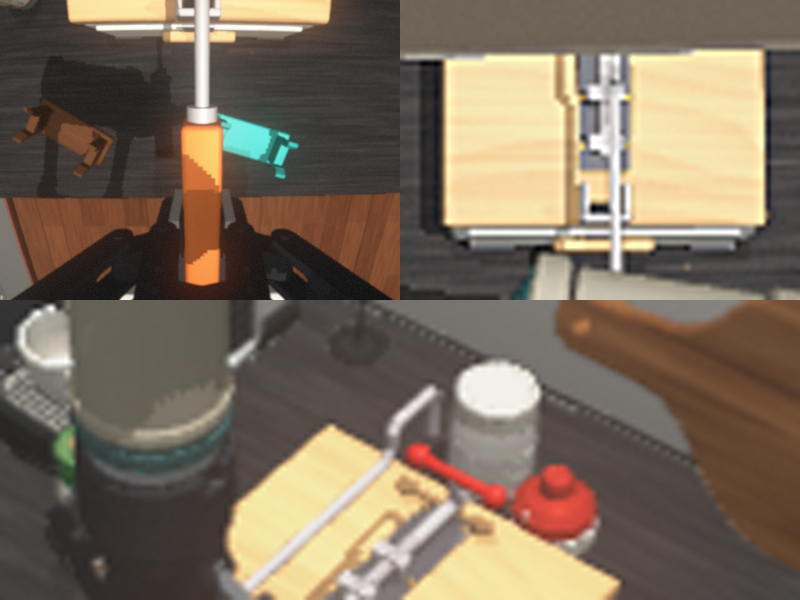

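The hook is now over the bin. In the scene crop the arch's forward corner is at about (307.2,148.2) px and the rear corner at about (298.2,153.8). In the top view the shaft runs near column 270.4, against 269 for the bolt axis. Next I turn these into positions.

```bash
python3 - <<'E'
from h import *
np.set_printoptions(precision=4,suppress=True)
s=grab('scene');t=grab('top')
print('toe arch fwd/rear',onplane(s,[[307.2,148.2],[298.2,153.8]],.228))
# shaft in both views: steel bright px clouds
for n,im,z,box in(('s',s,.204,(.5,.64)),('t',t,.204,(.5,.68))):
    v,u=np.mgrid[0:384,0:512];uv=np.c_[u.ravel(),v.ravel()];uv=uv[im['depth'][uv[:,1],uv[:,0]]>0];C=cloud(im,uv)
    k=(C[:,2]>.190)&(C[:,2]<.216)&(C[:,0]>box[0])&(C[:,0]<.66)&(abs(C[:,1]+.01)<.03);P=onplane(im,uv[k],z)
    if k.sum()>5:
        f=np.polyfit(P[:,0],P[:,1],1);print(n,'shaft',k.sum(),'slope deg',np.degrees(np.arctan(f[0])),'y@.6',np.polyval(f,.6),'z',np.median(C[k][:,2]),P[:,0].min(),P[:,0].max())
    k=(C[:,2]>.2165)&(C[:,2]<.245)&(C[:,0]>.6)&(C[:,0]<.72)&(abs(C[:,1]+.01)<.03)
    if k.sum(): print(n,'arch cloud',k.sum(),C[k].min(0),C[k].max(0),np.median(C[k],0))
print('top keeper/bolt',onplane(t,[[269,190]],.12),onplane(t,[[268.9,162]],.112),'shaft top',onplane(t,[[270.4,160],[270.6,190]],.204))
print('scene keeper, nose',onplane(s,[[245+150/4,145+202/4]],.12),onplane(s,[[245+180/4,145+180/4]],.108))
E
```

```text
toe arch fwd/rear [[ 0.6712 -0.0147  0.228 ]
 [ 0.6372 -0.0082  0.228 ]]
s shaft 108 slope deg -0.040024560301668545 y@.6 -0.009292365793505286 z 0.2061970761423616 0.5059027533617482 0.6428501000171832
s arch cloud 42 [ 0.6302 -0.015   0.2185] [ 0.6781 -0.0077  0.2339] [ 0.6521 -0.0126  0.2282]
t shaft 83 slope deg -0.7725137304893417 y@.6 -0.00929641987284987 z 0.20804395083825056 0.5177101967133473 0.63406326375361
t arch cloud 10 [ 0.6326 -0.011   0.225 ] [ 0.6447 -0.0078  0.2349] [ 0.6377 -0.0095  0.231 ]
top keeper/bolt [[ 0.5695 -0.0069  0.12  ]] [[ 0.6668 -0.0097  0.112 ]] shaft top [[ 0.6532 -0.0106  0.204 ]
 [ 0.5583 -0.0084  0.204 ]]
scene keeper, nose [[ 0.5657 -0.0104  0.12  ]] [[ 0.605  -0.0084  0.108 ]]
```

Call:
{"fn": "send_rows", "kwargs": {"xyz": [[0.01,0,0],[0.015,0,0],[0.015,0,0],[0.011,0,-0.005],[0,0,-0.015],[0,0,-0.015],[0,0,-0.005],[0,0,0],[0,0,0],[0,0,0]], "delta_rot": [[0,0,0],[0,0,0],[0,0,0],[0,0,0],[0,0,0],[0,0,0],[0,0,0],[0,0,0],[0,0,0],[0,0,0]]}}

```text
clock: 7.0
position: [0.4921, -0.0077, 0.149]
ee_rot: [0.0, 1.0, -0.008, 0.001]
contact_force: [0.4, -0.9, -1.3]
width: 0.0189
gripper_force: 78.4
```

```bash
python3 - <<'E'
from h import *
np.set_printoptions(precision=4,suppress=True)
s=grab('scene','s3');b=cv2.imread('pics/s3.png')
cv2.imwrite('pics/b3.png',cv2.resize(b[130:190,270:350],(800,600),interpolation=cv2.INTER_CUBIC))
v,u=np.mgrid[0:384,0:512];uv=np.c_[u.ravel(),v.ravel()];uv=uv[s['depth'][uv[:,1],uv[:,0]]>0];C=cloud(s,uv)
k=(C[:,2]>.18)&(C[:,2]<.2)&(C[:,0]>.65)&(C[:,0]<.78)&(abs(C[:,1]+.01)<.03);print(k.sum(),C[k].min(0),C[k].max(0),np.median(C[k],0))
p=readout.get_state();print(p['position'],p['ee_rot'],p['contact_force'])
E
```

```text
34 [ 0.6832 -0.0163  0.1814] [ 0.7254 -0.008   0.1954] [ 0.7003 -0.0136  0.1914]
[ 0.492  -0.0077  0.1491] [ 0.0002  1.     -0.0075  0.0008] [-0.605  -0.0223 -1.7258]
```

View pics/b3.png

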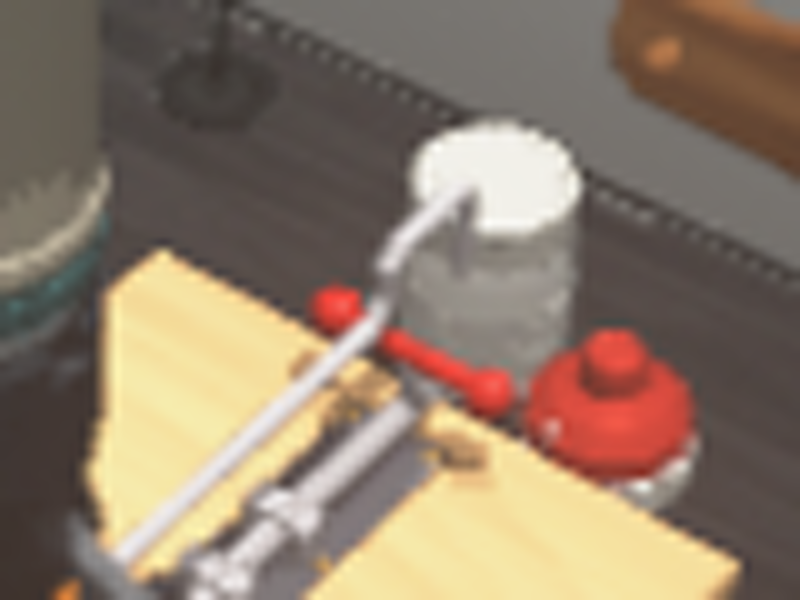

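```bash
python3 - <<'E'
from h import *
np.set_printoptions(precision=4,suppress=True)
s=grab('scene')
print(onplane(s,[[316.5,149],[308.5,156]],.189),onplane(s,[[316.3,156.5]],.1525),onplane(s,[[311.5,165.0],[303.8,160.8],[319.2,169.2]],.132))
E
```

```text
[[ 0.7219 -0.0152  0.189 ]
 [ 0.683  -0.0138  0.189 ]] [[ 0.729  -0.0129  0.1525]] [[ 0.7084 -0.0114  0.132 ]
 [ 0.7091  0.0173  0.132 ]
 [ 0.7077 -0.0395  0.132 ]]
```

The toe is about 16 mm behind the bar and the rear leg about 23 mm ahead of it, so the bar sits under the arch. I can lower it now.

Call:
{"fn": "send_rows", "kwargs": {"xyz": [[0,0,-0.005],[0,0,-0.006],[0,0,-0.006],[0,0,-0.005],[0,0,-0.005],[0,0,-0.005],[0,0,0],[0,0,0],[0,0,0]], "delta_rot": [[0,0,0],[0,0,0],[0,0,0],[0,0,0],[0,0,0],[0,0,0],[0,0,0],[0,0,0],[0,0,0]]}}

```text
clock: 8.0
position: [0.4916, -0.0076, 0.1165]
ee_rot: [0.0, 1.0, -0.008, 0.0]
contact_force: [0.8, 0.1, -1.6]
width: 0.0185
gripper_force: 78.4
```

```bash
python3 - <<'E'
from h import *
np.set_printoptions(precision=4,suppress=True)
s=grab('scene','s4');b=cv2.imread('pics/s4.png')
cv2.imwrite('pics/b4.png',cv2.resize(b[130:190,270:350],(800,600),interpolation=cv2.INTER_CUBIC))
v,u=np.mgrid[0:384,0:512];uv=np.c_[u.ravel(),v.ravel()];uv=uv[s['depth'][uv[:,1],uv[:,0]]>0];C=cloud(s,uv)
k=(C[:,2]>.146)&(C[:,2]<.17)&(C[:,0]>.65)&(C[:,0]<.75)&(abs(C[:,1]+.01)<.03);print(k.sum(),C[k].min(0),C[k].max(0),np.median(C[k],0))
p=readout.get_state();print(p['position'],p['ee_rot'],p['contact_force'])
E
```

```text
34 [ 0.6818 -0.0162  0.1466] [ 0.7267 -0.0087  0.1618] [ 0.7009 -0.0133  0.1577]
[ 0.4917 -0.0077  0.1166] [ 0.0001  1.     -0.0075  0.0003] [-0.5337  0.5956 -1.5467]
```

View pics/b4.png

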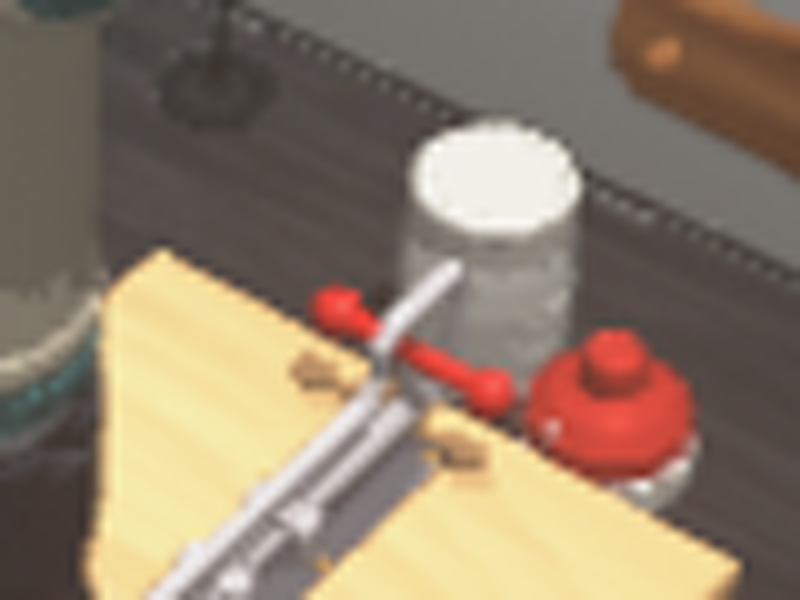

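The arch straddles the bar, so I start the pull gently.

Call:
{"fn": "send_rows", "kwargs": {"xyz": [[-0.001,0,0],[-0.0015,0,0],[-0.0015,0,0],[-0.001,0,0],[-0.001,0,0],[-0.001,0,0],[-0.001,0,0],[-0.001,0,0],[-0.001,0,0],[-0.001,0,0],[-0.001,0,0],[-0.001,0,0]], "delta_rot": [[0,0,0],[0,0,0],[0,0,0],[0,0,0],[0,0,0],[0,0,0],[0,0,0],[0,0,0],[0,0,0],[0,0,0],[0,0,0],[0,0,0]]}}

```text
clock: 9.25
position: [0.4796, -0.0077, 0.1166]
ee_rot: [0.0, 1.0, -0.008, 0.001]
contact_force: [3.2, -0.1, -2.7]
width: 0.0184
gripper_force: 78.4
```

Call:
{"fn": "send_rows", "kwargs": {"xyz": [[-0.0015,0,0],[-0.0015,0,0],[-0.0015,0,0],[-0.0015,0,0],[-0.0015,0,0],[-0.0015,0,0],[-0.0015,0,0],[-0.0015,0,0]], "delta_rot": [[0,0,0],[0,0,0],[0,0,0],[0,0,0],[0,0,0],[0,0,0],[0,0,0],[0,0,0]]}}

```text
clock: 10.05
position: [0.4663, -0.0076, 0.1164]
ee_rot: [0.0, 1.0, -0.007, 0.0]
contact_force: [3.4, 1.0, -2.2]
width: 0.0184
gripper_force: 78.4
```

Call:
{"fn": "send_rows", "kwargs": {"xyz": [[-0.001,0,0],[-0.001,0,0],[-0.001,0,0],[-0.001,0,0],[-0.001,0,0],[0,0,0]], "delta_rot": [[0,0,0],[0,0,0],[0,0,0],[0,0,0],[0,0,0],[0,0,0]]}}

```text
clock: 10.65
position: [0.4611, -0.0076, 0.1163]
ee_rot: [0.0, 1.0, -0.008, -0.0]
contact_force: [2.2, 1.1, -1.6]
width: 0.0187
gripper_force: 78.4
```

```bash
python3 - <<'E'
from h import *
np.set_printoptions(precision=4,suppress=True)
s=grab('scene')
hsv=cv2.cvtColor(s['color'],cv2.COLOR_RGB2HSV);m=cv2.inRange(hsv,(0,170,120),(6,255,255))|cv2.inRange(hsv,(174,170,120),(180,255,255))
n,l,st,ce=cv2.connectedComponentsWithStats(m)
for i in range(1,n):
    x,y,w,h,a=st[i]
    if a>4 and 280<ce[i][0]<325 and 140<ce[i][1]<200: print(st[i],ce[i],onplane(s,[ce[i]],.132))
p=readout.get_state();print(p['position'],p['contact_force'])
E
```

```text
[298 162   5   4  15] [299.8    163.8667] [[0.6908 0.0191 0.132 ]]
[307 168  11   7  26] [312.5769 171.1154] [[ 0.6889 -0.0285  0.132 ]]
[ 0.4611 -0.0076  0.1163] [ 2.3688  0.551  -1.518 ]
```

Call:
{"fn": "send_rows", "kwargs": {"xyz": [[-0.001,0,0],[-0.001,0,0],[-0.001,0,0],[0,0,0]], "delta_rot": [[0,0,0],[0,0,0],[0,0,0],[0,0,0]]}}

```text
clock: 11.1
position: [0.4581, -0.0076, 0.1163]
ee_rot: [0.0, 1.0, -0.007, -0.0]
contact_force: [2.2, 1.5, -1.7]
width: 0.0186
gripper_force: 78.4
```

Call:
{"fn": "send_rows", "kwargs": {"xyz": [[-0.001,0,0],[-0.001,0,0],[-0.001,0,0],[0,0,0]], "delta_rot": [[0,0,0],[0,0,0],[0,0,0],[0,0,0]]}}

```text
clock: 11.5
position: [0.4551, -0.0076, 0.1163]
ee_rot: [0.0, 1.0, -0.008, -0.0]
contact_force: [2.3, 1.1, -2.0]
width: 0.0186
gripper_force: 78.4
```

Call:
{"fn": "send_rows", "kwargs": {"xyz": [[-0.001,0,0],[-0.001,0,0],[-0.001,0,0],[0,0,0]], "delta_rot": [[0,0,0],[0,0,0],[0,0,0],[0,0,0]]}}

```text
clock: 11.9
position: [0.4521, -0.0076, 0.1163]
ee_rot: [0.0, 1.0, -0.008, -0.0]
contact_force: [1.9, 1.8, -1.1]
width: 0.0188
gripper_force: 78.4
```

Call:
{"fn": "send_rows", "kwargs": {"xyz": [[-0.001,0,0],[-0.001,0,0],[-0.001,0,0],[0,0,0]], "delta_rot": [[0,0,0],[0,0,0],[0,0,0],[0,0,0]]}}

```text
clock: 12.3
position: [0.4491, -0.0076, 0.1163]
ee_rot: [0.0, 1.0, -0.008, -0.0]
contact_force: [3.4, 0.6, -2.1]
width: 0.019
gripper_force: 78.4
```

Call:
{"fn": "send_rows", "kwargs": {"xyz": [[-0.001,0,0],[-0.001,0,0],[0,0,0]], "delta_rot": [[0,0,0],[0,0,0],[0,0,0]]}}

```text
clock: 12.6
position: [0.448, -0.0077, 0.1165]
ee_rot: [0.0, 1.0, -0.008, 0.001]
contact_force: [5.0, 0.6, -2.8]
width: 0.0186
gripper_force: 78.4
```

Call:
{"fn": "send_rows", "kwargs": {"xyz": [[0,0,0],[0,0,0],[0,0,0]], "delta_rot": [[0,0,0],[0,0,0],[0,0,0]]}}

```text
clock: 12.9
position: [0.448, -0.0077, 0.1165]
ee_rot: [0.0, 1.0, -0.008, 0.001]
contact_force: [4.3, 0.9, -1.3]
width: 0.0192
gripper_force: 78.4
```

Call:
{"fn": "send_rows", "kwargs": {"xyz": [[-0.0005,0,0],[-0.0005,0,0],[0,0,0],[0,0,0]], "delta_rot": [[0,0,0],[0,0,0],[0,0,0],[0,0,0]]}}

```text
clock: 13.3
position: [0.4477, -0.0077, 0.1166]
ee_rot: [0.0, 1.0, -0.007, 0.001]
contact_force: [5.7, 1.1, -3.5]
width: 0.0189
gripper_force: 78.4
```

Call:
{"fn": "send_rows", "kwargs": {"xyz": [[-0.001,0,0],[-0.001,0,0],[0,0,0],[0,0,0]], "delta_rot": [[0,0,0],[0,0,0],[0,0,0],[0,0,0]]}}

```text
clock: 13.7
position: [0.4468, -0.0078, 0.1168]
ee_rot: [0.0, 1.0, -0.008, 0.002]
contact_force: [8.9, 1.0, -3.4]
width: 0.0186
gripper_force: 78.3
```

Call:
{"fn": "send_rows", "kwargs": {"xyz": [[-0.001,0,0],[-0.001,0,0],[0,0,0],[0,0,0]], "delta_rot": [[0,0,0],[0,0,0],[0,0,0],[0,0,0]]}}

```text
clock: 14.1
position: [0.4461, -0.0079, 0.117]
ee_rot: [0.0, 1.0, -0.008, 0.004]
contact_force: [12.3, 1.2, -4.7]
width: 0.0187
gripper_force: 78.2
```

Call:
{"fn": "send_rows", "kwargs": {"xyz": [[-0.0005,0,0],[-0.001,0,0],[0,0,0],[0,0,0]], "delta_rot": [[0,0,0],[0,0,0],[0,0,0],[0,0,0]]}}

```text
clock: 14.5
position: [0.4455, -0.008, 0.1172]
ee_rot: [0.0, 1.0, -0.008, 0.005]
contact_force: [13.0, 0.8, -4.5]
width: 0.0187
gripper_force: 78.2
```

Call:
{"fn": "send_rows", "kwargs": {"xyz": [[-0.0005,0,0],[0,0,0],[0,0,0],[0,0,0],[0,0,0],[0,0,0],[0,0,0]], "delta_rot": [[0,0,0],[0,0,0],[0,0,0],[0,0,0],[0,0,0],[0,0,0],[0,0,0]]}}

```text
clock: 15.2
position: [0.4454, -0.008, 0.1173]
ee_rot: [0.0, 1.0, -0.008, 0.005]
contact_force: [14.4, 1.8, -5.0]
width: 0.0183
gripper_force: 78.2
```

```bash
python3 - <<'E'
from h import *
np.set_printoptions(precision=4,suppress=True)
p=readout.get_state();print(p['position'],p['contact_force'],p['moment'],p['clock'])
E
```

```text
[ 0.4454 -0.008   0.1173] [14.4108  1.7633 -5.0344] [ 0.2095 -1.2568  0.3425] 15.2
```

Call:
{"fn": "send_rows", "kwargs": {"xyz": [[0,0,0],[0,0,0],[0,0,0],[0,0,0],[0,0,0],[0,0,0],[0,0,0],[0,0,0],[0,0,0],[0,0,0]], "delta_rot": [[0,0,0],[0,0,0],[0,0,0],[0,0,0],[0,0,0],[0,0,0],[0,0,0],[0,0,0],[0,0,0],[0,0,0]]}}

```text
clock: 16.2
position: [0.4455, -0.008, 0.1173]
ee_rot: [0.0, 1.0, -0.008, 0.005]
contact_force: [13.5, 1.3, -5.0]
width: 0.0188
gripper_force: 78.2
```

```bash
python3 - <<'E'
from h import *
np.set_printoptions(precision=4,suppress=True)
s=grab('scene','s5');b=cv2.imread('pics/s5.png')
cv2.imwrite('pics/b5.png',cv2.resize(b[140:200,260:340],(800,600),interpolation=cv2.INTER_CUBIC))
hsv=cv2.cvtColor(s['color'],cv2.COLOR_RGB2HSV);m=cv2.inRange(hsv,(0,170,120),(6,255,255))|cv2.inRange(hsv,(174,170,120),(180,255,255))
n,l,st,ce=cv2.connectedComponentsWithStats(m)
for i in range(1,n):
    if st[i][4]>4 and 280<ce[i][0]<325 and 140<ce[i][1]<200: print(st[i],onplane(s,[ce[i]],.132))
p=readout.get_state();print(p['position'],p['contact_force'])
E
```

```text
[295 165   5   4  13] [[0.674  0.0188 0.132 ]]
[303 171  11   7  25] [[ 0.6729 -0.0274  0.132 ]]
[ 0.4455 -0.008   0.1173] [13.406   0.8555 -6.081 ]
```

View pics/b5.png

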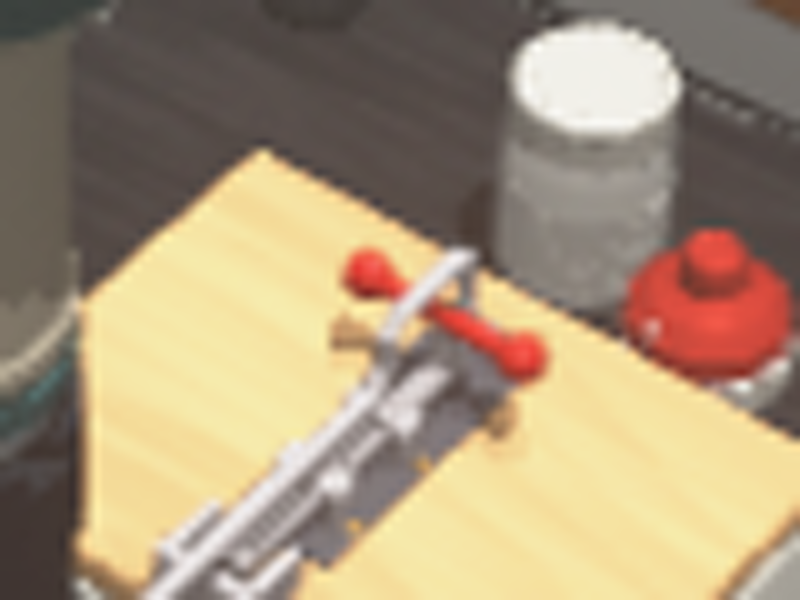

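The bar now stands at about x=0.673 after roughly 35 mm of travel, with a steady pull of about 14 N held for more than 1.5 s. I'll ease off, clear the toe from the bar, check, then lift.

Call:
{"fn": "send_rows", "kwargs": {"xyz": [[0.001,0,0],[0.0015,0,0],[0.0015,0,0],[0.002,0,0],[0.002,0,0],[0.002,0,0],[0.002,0,0],[0.002,0,0],[0.002,0,0],[0.002,0,0],[0,0,0],[0,0,0]], "delta_rot": [[0,0,0],[0,0,0],[0,0,0],[0,0,0],[0,0,0],[0,0,0],[0,0,0],[0,0,0],[0,0,0],[0,0,0],[0,0,0],[0,0,0]]}}

```text
clock: 17.45
position: [0.4583, -0.0076, 0.1163]
ee_rot: [0.0, 1.0, -0.008, -0.0]
contact_force: [-0.0, -0.3, -1.6]
width: 0.0189
gripper_force: 78.7
```

```bash
python3 - <<'E'
from h import *
np.set_printoptions(precision=4,suppress=True)
s=grab('scene','s6');b=cv2.imread('pics/s6.png')
cv2.imwrite('pics/b6.png',cv2.resize(b[140:200,260:340],(800,600),interpolation=cv2.INTER_CUBIC))
hsv=cv2.cvtColor(s['color'],cv2.COLOR_RGB2HSV);m=cv2.inRange(hsv,(0,170,120),(6,255,255))|cv2.inRange(hsv,(174,170,120),(180,255,255))
n,l,st,ce=cv2.connectedComponentsWithStats(m)
for i in range(1,n):
    if st[i][4]>4 and 280<ce[i][0]<325 and 140<ce[i][1]<200: print(st[i],onplane(s,[ce[i]],.132))
p=readout.get_state();print(p['position'],p['contact_force'],p['ee_rot'])
E
```

```text
[295 165   6   4  17] [[0.6761 0.0182 0.132 ]]
[305 171  10   6  23] [[ 0.6755 -0.0279  0.132 ]]
[ 0.4582 -0.0076  0.1163] [-0.3049 -0.2505 -1.6481] [ 0.      1.     -0.0075 -0.0002]
```

View pics/b6.png

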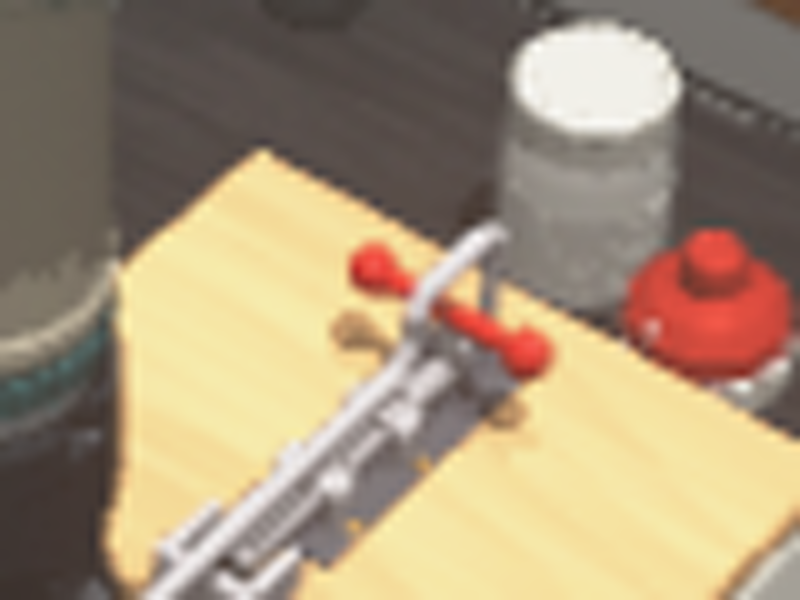

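The bolt eased back about 2.4 mm onto the buffer line, and the hook straddles the bar without touching it. I lift straight up, then back off.

Call:
{"fn": "send_rows", "kwargs": {"xyz": [[0,0,0.004],[0,0,0.006],[0,0,0.01],[0,0,0.01],[0,0,0.012],[0,0,0.015],[0,0,0.015],[-0.009,0,0],[-0.009,0,0],[0,0,0],[0,0,0],[0,0,0]], "delta_rot": [[0,0,0],[0,0,0],[0,0,0],[0,0,0],[0,0,0],[0,0,0],[0,0,0],[0,0,0],[0,0,0],[0,0,0],[0,0,0],[0,0,0]]}}

```text
clock: 18.7
position: [0.4402, -0.0076, 0.1879]
ee_rot: [-0.0, 1.0, -0.008, -0.0]
contact_force: [1.4, -0.4, -2.1]
width: 0.0191
gripper_force: 78.7
```

```bash
python3 - <<'E'
from h import *
np.set_printoptions(precision=4,suppress=True)
s=grab('scene','s7');t=grab('top')
for n,im in(('s',s),('t',t)):
    v,u=np.mgrid[0:384,0:512];uv=np.c_[u.ravel(),v.ravel()];uv=uv[im['depth'][uv[:,1],uv[:,0]]>0];C=cloud(im,uv)
    k=(C[:,2]>.190)&(C[:,2]<.216)&(C[:,0]>.5)&(C[:,0]<.66)&(abs(C[:,1]+.01)<.03);P=onplane(im,uv[k],.204);f=np.polyfit(P[:,0],P[:,1],1);print('shaft',np.degrees(np.arctan(f[0])),np.polyval(f,.6),np.median(C[k][:,2]))
    k=(C[:,2]>.2165)&(C[:,2]<.245)&(C[:,0]>.6)&(C[:,0]<.72)&(abs(C[:,1]+.01)<.03)
    print(n,'arch',k.sum(),C[k].min(0),C[k].max(0),np.median(C[k],0))
hsv=cv2.cvtColor(s['color'],cv2.COLOR_RGB2HSV);m=cv2.inRange(hsv,(0,170,120),(6,255,255))|cv2.inRange(hsv,(174,170,120),(180,255,255))
n,l,st,ce=cv2.connectedComponentsWithStats(m)
for i in range(1,n):
    if st[i][4]>4 and 280<ce[i][0]<325 and 140<ce[i][1]<200: print(st[i],onplane(s,[ce[i]],.132))
p=readout.get_state();print(p['position'],p['contact_force'],p['ee_rot'])
# handle front edge in wrist views before/after
w=grab('wrist','w7');a=cv2.imread('pics/w2.png');b=cv2.imread('pics/w7.png')
for i in(a,b):
    h=cv2.cvtColor(i,cv2.COLOR_BGR2HSV);m=cv2.inRange(h,(5,150,90),(25,255,255));m[:,:225]=0;m[:,295:]=0;ys,xs=np.nonzero(m);print('wrist handle rows',np.percentile(ys,[0,1]),'top cols',xs[ys<np.percentile(ys,10)].mean(),xs[ys>np.percentile(ys,70)].mean())
E
```

```text
shaft -0.24174939229924342 -0.010396640714005263 0.2063638919977861
s arch 41 [ 0.6312 -0.0166  0.2175] [ 0.6763 -0.0095  0.2324] [ 0.6478 -0.0129  0.2283]
shaft -0.10730672617831519 -0.00996945908056358 0.20626262030605436
t arch 14 [ 0.6326 -0.0144  0.2228] [ 0.6449 -0.0079  0.2327] [ 0.6383 -0.0109  0.2295]
[295 165   9   6  18] [[0.676  0.0127 0.132 ]]
[305 171  10   6  21] [[ 0.6755 -0.0289  0.132 ]]
[ 0.4405 -0.0076  0.188 ] [-0.3107  0.2004 -2.1671] [ 0.      1.     -0.0075 -0.0002]
wrist handle rows [155. 161.] top cols 250.97546728971963 258.40690978886755
wrist handle rows [154. 161.] top cols 251.07931034482758 258.4071373752878
```

No slip in the grip (wrist view identical). Swinging back over the rest.

Call:
{"fn": "send_rows", "kwargs": {"xyz": [[-0.0013,0.021,0],[0,0.021,0],[0,0.022,0],[0,0.022,0],[0,0.022,0],[0,0.021,0],[0,0.021,0],[0,0.021,0],[0,0,0],[0,0,0],[0,0,0]], "delta_rot": [[0,0,7.28],[0,0,7.28],[0,0,7.28],[0,0,7.28],[0,0,7.28],[0,0,7.28],[0,0,7.28],[0,0,7.28],[0,0,0],[0,0,0],[0,0,0]]}}

```text
clock: 19.95
position: [0.439, 0.1627, 0.1881]
ee_rot: [0.0, 0.878, 0.479, -0.0]
contact_force: [-0.7, -0.3, -2.4]
width: 0.0188
gripper_force: 78.8
```

```bash
python3 - <<'E'
from h import *
np.set_printoptions(precision=5,suppress=True)
p=readout.get_state();q=p['ee_rot'];print(p['position'],p['contact_force'],q,np.degrees(2*np.arctan2(q[2],q[1])))
E
```

```text
[0.43904 0.16273 0.18814] [-0.7349  -0.25969 -2.42028] [ 0.00026  0.87757  0.47945 -0.00035] 57.298915621902886
```

Call:
{"fn": "send_rows", "kwargs": {"xyz": [[0.0002,0.0007,-0.02],[0,0,-0.03],[0,0,-0.03],[0,0,-0.025],[0,0,-0.02],[0,0,-0.012],[0,0,-0.008],[0,0,-0.006],[0,0,-0.004],[0,0,-0.003],[0,0,0],[0,0,0]], "delta_rot": [[0,0,0.1],[0,0,0],[0,0,0],[0,0,0],[0,0,0],[0,0,0],[0,0,0],[0,0,0],[0,0,0],[0,0,0],[0,0,0],[0,0,0]]}}

```text
clock: 21.15
position: [0.4396, 0.1642, 0.0307]
ee_rot: [0.0, 0.877, 0.481, 0.0]
contact_force: [-0.3, -0.0, -1.5]
width: 0.0186
gripper_force: 78.8
```

Call:
{"fn": "send_rows", "kwargs": {"xyz": [[0,0,-0.001],[0,0,-0.0005],[0,0,0]], "delta_rot": [[0,0,0],[0,0,0],[0,0,0]]}}

```text
clock: 21.45
position: [0.4395, 0.1642, 0.029]
ee_rot: [0.0, 0.877, 0.481, 0.0]
contact_force: [0.5, 0.6, -1.7]
width: 0.0187
gripper_force: 79.2
```

Call:
{"fn": "send_rows", "kwargs": {"xyz": [[0,0,0],[0,0,0],[0,0,0],[0,0,0],[0,0,0],[0,0,0],[0,0,0],[0,0,0]], "delta_rot": [[0,0,0],[0,0,0],[0,0,0],[0,0,0],[0,0,0],[0,0,0],[0,0,0],[0,0,0]], "gripper": 0.06, "force": 20}}

```text
clock: 22.25
position: [0.4393, 0.1641, 0.0288]
ee_rot: [0.0, 0.877, 0.481, 0.0]
contact_force: [0.1, 0.1, 0.0]
width: 0.0597
gripper_force: 0.0
```

Call:
{"fn": "send_rows", "kwargs": {"xyz": [[0,0,0.01],[0,0,0.015],[0,0,0.02],[0,0,0.025],[0,0,0.03],[0,0,0.02],[0,0,0],[0,0,0]], "delta_rot": [[0,0,0],[0,0,0],[0,0,0],[0,0,0],[0,0,0],[0,0,0],[0,0,0],[0,0,0]]}}

```text
clock: 23.05
position: [0.4392, 0.1641, 0.1493]
ee_rot: [0.0, 0.877, 0.481, 0.0]
contact_force: [0.3, -0.1, -0.9]
width: 0.0604
gripper_force: 0.0
```

```bash
python3 m.py | grep -v -e jar -e salt -e tumb; python3 - <<'E'
from h import *
grab('wrist','w8');grab('scene','s8')
a=cv2.imread('pics/w8.png');b=cv2.imread('pics/s8.png')
cv2.imwrite('pics/b8.png',np.hstack([cv2.resize(a,(400,300)),cv2.resize(b[130:280,170:370],(400,300))]))
E
```

```text
s handle 135 [0.4303 0.1493 0.057 ] dir -122.40686278480017 ((431.2783508300781, 150.97142028808594), (82.59110260009766, 18.574708938598633), 57.77250671386719) depthz 0.05653825956884484
t handle 6 [0.4162 0.1219 0.057 ] dir -174.54283010946367 ((416.2043151855469, 121.8583984375), (10.442526817321777, 20.718124389648438), 89.11768341064453) depthz 0.05816311357368953
arch end top [[0.5627 0.3604 0.0725]] scene [[0.5593 0.3522 0.0725]]
bar px 25 298 323 165 173 [ 0.6806 -0.0099  0.132 ] ((687.3291625976562, -19.98345947265625), (27.201078414916992, 76.7176513671875), 24.917882919311523)
depth [ 0.6746 -0.0008  0.134 ]
s bin ((635.0284423828125, -10.674507141113281), (221.4261016845703, 178.86740112304688), 89.16256713867188) 0.09979483702945985
t bin ((615.3544311523438, -8.040908813476562), (217.1028289794922, 121.10401153564453), 89.06305694580078) 0.10063232519000365
```

View pics/b8.png

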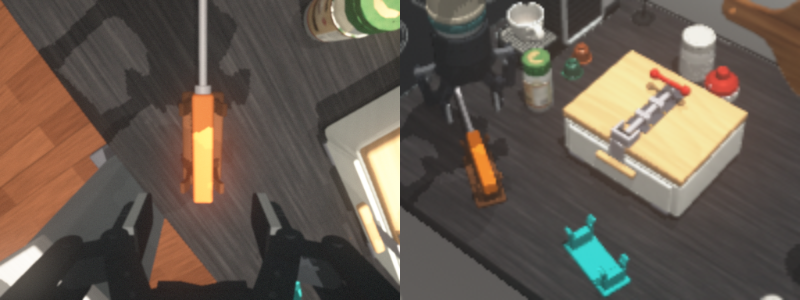

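The rod lies between the cheeks of the dark rest. Its handle spans rows about 121–258 in the wrist view, as it did at the start. The bolt is drawn home, the jars stand, and the gripper is clear, so I'll hand in.

```bash
python3 -c "
from rig import order;print(order.sign_off())"
```

```text
the job is handed in; nothing more can be done
None
```

I drew the bolt into the buffer and held it at about 14 N for over 1 s. The rod was then unhooked, the bolt stayed home, the rod went back in its rest, and the job was handed in at about 23 s.

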